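Set and lock the rack-number drum of a sample collector

TASK

The number drum of the white bench unit has been left unlocked between numbers. Roll the drum gently with a fingertip on its black rubber tread, pulling it towards the front of the unit, until the 7 stands in the middle of the window, then slide the steel catch fully home so that its bolt locks the drum on the 7. Use light finger pressure throughout (10 to 12 N does it, 18 N is too much), and leave the bottle, the cup and the blue vial rack alone.

Things in the scene. Friction and masses are not known exactly. Their poses are not given: they have to be found in the camera images.
- instrument: White fixed bench unit, 200 mm deep (x), 290 mm wide (y -130 to +160 mm), flat deck 85 mm high. Origin on the work surface under the drum axle; x from its front (robot's side) to its back, y to its left, z up; turned up to 0.4 rad. A drum (axle along y, 70 mm high) lies in a well 104 mm long in x: black rubber tread, radius 45 mm, y -60 to -4 mm; left of it the white number band under a hood.
- tread_top (a point): Nominal top of the black tread, mid-width, above the axle, 115 mm above the work surface; axes as the unit's. The real top lies up to 6.5 mm higher or lower and is not measured: feel for it. The drum is sprung: it sinks 1 mm per 15 N of push. Turning takes about 3.5 N along the tread; a fingertip slips if pressed with less than about 7 N. 25 mm free in front, behind and to the right.
- window (a point): Centre of the window (34 mm in x, 28 mm in y) in the top of the grey hood, 125 mm high; the hood spans y -3 to +31 mm and stands 10 mm above the tread's top. Black marks on the window's sides show its middle. The black numbers 0 to 9 read upright from the front (robot's side), their tops towards the back.
- drum (a joint): Angle of the drum in rad: number n stands in the middle of the window at n x 0.628 (7 at 4.398); grows as the top of the tread moves to the unit's front (-x), 0.1 rad per 4.5 mm of tread. Stops at -0.25 and 5.9; it stays where it is left.
- catch (a joint): Travel of the locking catch in m: 0 = fully home against its stop (drum locked); grows as it is drawn away to the unit's left (+y), at most 0.020. Starts at 0.014 to 0.018, slides with about 2.5 N of friction, stays where it is left.
- bolt_nose (a point): Tip of the catch's upright round-nosed steel bolt blade, 8 mm thick in x, 22 mm tall, at mid-height (97 mm up); moves with the catch. Going home it enters between two of ten radial pegs, 6 mm thick, on the drum's left end. It passes if a number is within about 0.15 rad of the window's middle, pulling the drum true; otherwise it strikes a peg about 6 mm before home: do not force it, draw it back and turn the drum.
- catch_grip (a point): Middle of the top of the catch's upright black fin, 136 mm above the work surface; moves with the catch; axes as the unit's. The fin, 30 mm (x) by 12 mm (y), stands 26 mm above a steel block 40 (x) by 28 mm (y) between two guide rails. Push the fin towards -y of the unit, or pinch it across y.
- reagent: Amber bottle, 60 mm across and 120 mm high, standing to the right of the unit; origin under its centre. Leave it alone.
- beaker: White cup, 64 mm across, 70 mm high, on the left of the unit; origin under its centre. Leave it alone.
- vial_rack: Blue vial rack, 120 x 85 x 40 mm, with a few white vial caps up to 67 mm high, on the left of the unit; origin under its centre. Leave it alone.

How it is judged:
By the outcome, as a careful person would: the job done as asked, in the order asked, and still so for the second after the job is handed in, with the robot touching nothing.
It also fails if it takes over 61 s, if anything falls off the work surface, if the arm or the gripper's body presses on something with over 40 N, if the wrist force passes 120 N, or if a joint passes its speed limit or range.

ROBOT

A 6-joint arm with a two-finger parallel gripper is mounted at the origin on the work surface. World frame = base frame: x ahead of the robot, y to its left, z up, the work surface at z = 0. Lengths are in m, angles in rad, forces in N, time in s.
With the tool pointing down it reaches from about 0.35 to 0.8 m from the base axis. Payload 7.3 kg.
Tool frame: the origin (TCP) lies between the finger pads; the fingertips stand 25 mm ahead of it and the grasp point (between the pads) lies 6 mm ahead of it (r.tip_extent is the distance from the TCP to the fingertips, in m); z points along the fingers, y is the direction in which the jaws open and shut (so a half turn about z gives the same grasp; the last joint's range is limited). The gripper opens to 85 mm and grips with 20 to 120 N. Pads are 22 mm wide; open, the fingers measure 114 mm over their backs; the gripper's body (76 mm by 85 mm) begins 54 mm behind the grasp point. The pads swing forward as they close: fully open they stand 13 mm farther back than shut.
Start: joints at [1.11, 0.342, 1.524, -0, 1.275, -0.146], TCP at [0.163, 0.499, 0.256] pointing down, gripper open.
Joint ranges: [-2.53, 2.53], [-0.77, 2.02], [0.04, 2.7], [-1, 4.14], [0.28, 2.66], [-3.11, 3.11]. Speed limits (rad/s): [2.57, 2.57, 3.14, 3.14, 3.14, 3.14].

INTERFACE

Orientations are given as a unit quaternion [x, y, z, w].
In Python, from workcell import r, command_gripper, optics gives the robot as it stands. The module is installed in compiled form; this text tells all that it offers. Calls block until the motion is done:
- r.reach(position, orientation): joint-space move of the TCP to a pose.
- r.move_straight(position, orientation=None, speed=0.15, max_force=None): straight line of the TCP; orientation=None keeps the orientation; speed is the mean speed in m/s. With max_force (N) it stops when the force on the tool has changed by that much, and returns True; else False.
- r.movej(angles): joint-space move.
- command_gripper(opening, force=None): finger opening in m; force is the grip in N (None keeps the last); returns when the fingers have stopped.
- r.hold(seconds).
- r.solve_ik(position, orientation): joint angles nearest the present ones, or None.
- r.read_state(): the state.
- optics.get_image(name): name is "scene" or "top" or "wrist"; returns (picture, depth): 480x640x3 uint8, red, green, blue; 480x640 float32, m along the optical axis (not along the pixel's ray), 0 where there is no reading.
- optics.camera_model(name): a dict with "K" (3x3 intrinsics, pixels), "R" (3x3) and "t" (3): a world point X has camera coordinates R X + t; the wrist camera has in their place "tool_from_camera" (4x4, takes a point from camera to tool coordinates, whose origin is the TCP and whose axes are the flange's). Camera axes: x right, y down, z forward; pixel columns grow to the right and rows downward; lengths in m; the calibration is good to about 2 mm. A picture is of the moment at which its call begins: read the wrist's pose just before it. camera_model takes no time and is no camera call.
A pose or a line that the arm cannot do raises r.PlanningError and nothing moves.
- r.finish_job(): hands the job in, once; it reports no verdict.
The state is a dict: "time_s": time; "joint_positions": joint angles; "dq": joint speeds; "tau": joint torques, N m; "eef_pos": TCP position; "eef_rot": TCP orientation; "contact_force": force on the tool from outside, world axes, zero at the start; "torque": the same for the moment, N m; "grip_width": finger opening in m.
Only numpy, scipy, OpenCV 4.12 (cv2) and the standard library are available. Lean on these libraries where they do the work, as an engineer would, in place of code of your own. Each camera call takes 0.05 s, during which the arm holds its last target. There are 200 camera calls.

## Working session

There is one attempt and no reset: what is moved stays moved. The work goes in short steps, each a Python script; the robot and the scene stay as the last script left them, time stands still between calls to the robot, and variables do not carry over. Pictures are saved under pics/ and viewed, about 8 in all and at most 12, crops included, and the job is handed in when it is done.

```bash
mkdir -p pics && python3 - <<'E'
from workcell import r, optics
import cv2, numpy as np
s=r.read_state(); print(s['time_s'],s['eef_pos'],s['eef_rot'],s['contact_force'],r.tip_extent)
for n in("scene","top"):
    p,d=optics.get_image(n); cv2.imwrite(f'pics/{n}0.png',p[:,:,::-1]); np.savez(f'pics/{n}0.npz',p=p,d=d)
    print(n,optics.camera_model(n))
E
```

```text
0.0 [0.16238246 0.49886511 0.25562152] [ 1.56771591e-01  9.87634576e-01 -7.46709884e-04 -2.35340412e-04] [-0.06034189  0.05023896  0.36891405] 0.025
scene {'K': array([[447.60041901,   0.        , 321.73640969],
       [  0.        , 447.60041901, 240.30623459],
       [  0.        ,   0.        ,   1.        ]]), 'R': array([[ 0.68435461,  0.72910588, -0.00796192],
       [ 0.54563285, -0.51932514, -0.65771285],
       [-0.48367713,  0.44576453, -0.75322667]]), 't': array([-0.44083608, -0.23661016,  1.10972348])}
top {'K': array([[595.4389097 ,   0.        , 325.94522799],
       [  0.        , 595.4389097 , 246.44646118],
       [  0.        ,   0.        ,   1.        ]]), 'R': array([[-0.02871777, -0.99954202, -0.00954136],
       [-0.99148047,  0.02969679, -0.12682496],
       [ 0.12705022,  0.00581794, -0.99187922]]), 't': array([0.06183172, 0.58454944, 1.05593871])}
```

View pics/top0.png

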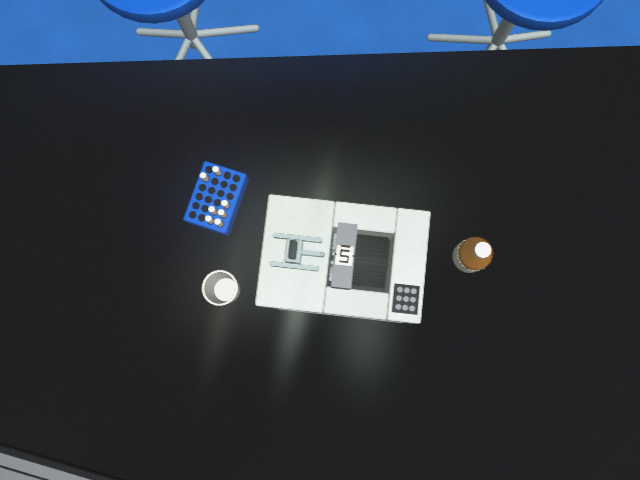

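View pics/scene0.png

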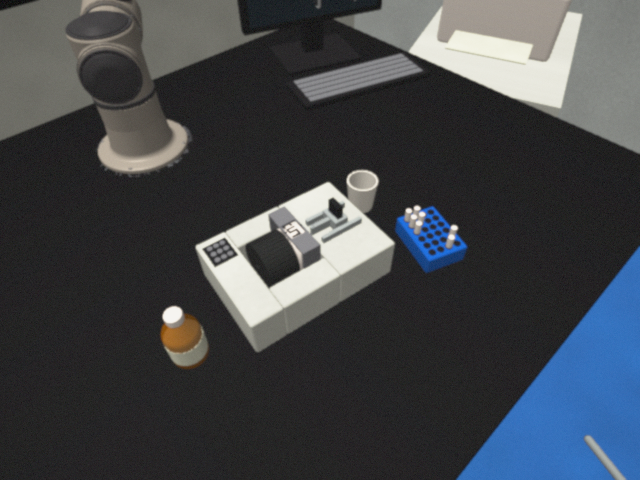

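The top view shows the unit's deck corners at about (268,195), (430,211), (420,323) and (256,305). The window is at (344,256) and shows roughly a 5, the tread is at (373,262) and the fin at (293,249). The bottle is at (473,254), the cup at (220,288) and the rack at (215,198). The scene view agrees with this. Next I'll get the unit's pose from both views.

```bash
cat > h.py <<'E'
import numpy as np, cv2
from workcell import r, command_gripper, optics
from scipy.spatial.transform import Rotation as Rot
def cloud(d,K,R,t):
    v,u=np.mgrid[:480,:640]
    c=np.stack([(u-K[0,2])/K[0,0]*d,(v-K[1,2])/K[1,1]*d,d],-1)
    return (c-t)@R
def load(n):
    z=np.load(f'pics/{n}0.npz'); m=optics.camera_model(n)
    return z['p'],z['d'],cloud(z['d'],m['K'],m['R'],m['t'])
E
python3 - <<'E'
from h import *
for n in("top","scene"):
    p,d,X=load(n)
    m=(d>0)&(X[...,2]>.076)&(X[...,2]<.094)&(p.min(-1)>120)&(X[...,0]>.3)
    nn,l,st,_=cv2.connectedComponentsWithStats(m.astype(np.uint8)); k=1+np.argmax(st[1:,4])
    # merge all big components near unit
    P=X[np.isin(l,[i for i in range(1,nn) if st[i,4]>150])]
    (c,sz,a)=cv2.minAreaRect((P[:,:2]*1000).astype(np.float32))
    print(n,len(P),'z',np.median(P[:,2]),'rect',c,sz,a)
    b=cv2.boxPoints((c,sz,a)); print(b.round(1).tolist())
    for nm,zl,zh in(('fin/hood',.118,.16),('fin',.129,.16)):
        q=(d>0)&(X[...,2]>zl)&(X[...,2]<zh)
        nn,l,st,ce=cv2.connectedComponentsWithStats(q.astype(np.uint8))
        for i in range(1,nn):
            if 10<st[i,4]<5000:
                Q=X[l==i]; print(nm,st[i,4],ce[i].round(),Q.mean(0).round(4),np.ptp(Q,axis=0).round(3),p[l==i].mean(0).round())
E
```

```text
top 13007 z 0.0853491782603937 rect (560.3556518554688, 15.322006225585938) (289.48822021484375, 200.9054718017578) 82.10582733154297
[[441.0, -114.30000305175781], [640.0, -141.8000030517578], [679.7000122070312, 144.89999389648438], [480.70001220703125, 172.5]]
fin/hood 1657 [352. 256.] [5.574e-01 1.000e-04 1.233e-01] [0.112 0.097 0.013] [139. 144. 144.]
fin/hood 146 [292. 249.] [0.5711 0.1011 0.135 ] [0.03  0.014 0.022] [ 95. 102.  99.]
fin/hood 186 [482. 250.] [ 0.5624 -0.2189  0.1205] [0.026 0.028 0.007] [239. 238. 236.]
fin 130 [292. 249.] [0.5716 0.1015 0.1364] [0.029 0.014 0.008] [ 95. 103.  99.]
scene 9925 z 0.08405572327385931 rect (502.7789001464844, 492.3434143066406) (263.4941711425781, 1292.7803955078125) 6.98994255065918
[[293.29998779296875, 1117.9000244140625], [450.70001220703125, -165.3000030517578], [712.2000122070312, -133.1999969482422], [554.9000244140625, 1150.0]]
fin/hood 1382 [39. 22.] [-0.5199  0.0064  0.1393] [0.02  0.245 0.042] [106. 106.  99.]
fin/hood 1848 [303.  13.] [-0.0465  0.5806  0.1379] [0.179 0.413 0.042] [29. 33. 36.]
fin/hood 1105 [527.   6.] [0.3683 1.0844 0.1349] [0.302 0.141 0.042] [160. 152. 143.]
fin/hood 1061 [129. 106.] [ 0.0502 -0.0163  0.139 ] [0.097 0.133 0.042] [77. 73. 68.]
fin/hood 176 [335. 206.] [0.5753 0.0974 0.1302] [0.031 0.014 0.02 ] [52. 52. 51.]
fin/hood 1192 [288. 234.] [0.562  0.     0.1225] [0.114 0.098 0.01 ] [119. 118. 118.]
fin/hood 207 [172. 315.] [ 0.5644 -0.2212  0.1193] [0.028 0.026 0.005] [242. 239. 234.]
fin 1036 [40. 19.] [-0.5199  0.01    0.1445] [0.02  0.24  0.031] [106. 106.  99.]
fin 1353 [301.  12.] [-0.0491  0.5726  0.1432] [0.179 0.408 0.031] [30. 34. 38.]
fin 701 [535.   5.] [0.3873 1.0918 0.1416] [0.231 0.114 0.031] [159. 151. 143.]
fin 779 [128. 104.] [ 0.0502 -0.0157  0.1445] [0.097 0.133 0.031] [72. 69. 65.]
fin 109 [335. 204.] [0.5746 0.0984 0.1342] [0.031 0.013 0.009] [54. 54. 53.]
```

```bash
cat >> h.py <<'E'
yaw=-0.138; O=np.array([.5583,.0004])
ux=np.array([np.cos(yaw),np.sin(yaw)]); uy=np.array([-np.sin(yaw),np.cos(yaw)])
def U(x,y,z): return np.r_[O+x*ux+y*uy,z]      # unit -> world
def toU(X): X=np.asarray(X); return np.stack([(X[...,:2]-O)@ux,(X[...,:2]-O)@uy,X[...,2]],-1)
Q=Rot.from_matrix(np.c_[np.r_[-ux,0],np.r_[uy,0],[0,0,-1]]).as_quat()  # jaws along unit y
def wrist(name):
    s=r.read_state(); p,d=optics.get_image("wrist"); m=optics.camera_model("wrist")
    T=np.eye(4); T[:3,:3]=Rot.from_quat(s['eef_rot']).as_matrix(); T[:3,3]=s['eef_pos']
    W=T@m['tool_from_camera']; R=W[:3,:3].T; t=-R@W[:3,3]
    np.savez(f'pics/{name}.npz',p=p,d=d,R=R,t=t,K=m['K']); cv2.imwrite(f'pics/{name}.png',p[:,:,::-1])
    return p,d,m['K'],R,t
def ortho(p,K,R,t,z,x0,x1,y0,y1,s=4):
    "unit-frame plan view at height z, s px/mm; up=+x, left=+y"
    xs=np.arange(x1,x0,-1/s)/1000; ys=np.arange(y1,y0,-1/s)/1000
    g=np.stack(np.meshgrid(xs,ys,indexing='ij'),-1)
    X=np.concatenate([O+g[...,:1]*ux+g[...,1:]*uy,np.full(g.shape[:2]+(1,),z)],-1)
    c=X@R.T+t; uv=(c@K.T); uv=uv[...,:2]/uv[...,2:]
    return cv2.remap(p,uv[...,0].astype(np.float32),uv[...,1].astype(np.float32),cv2.INTER_LINEAR)
E
python3 - <<'E'
from h import *
print(optics.camera_model("wrist")['tool_from_camera'].round(3))
for n in("top",):
    p,d,X=load(n); Y=toU(X)*1000
    for nm,zl,zh in(('hood',121,130),('fin',129,150)):
        q=(d>0)&(Y[...,2]>zl)&(Y[...,2]<zh)&(abs(Y[...,0])<90)&(Y[...,1]<150)&(Y[...,1]>-120)
        q&=(Y[...,1]>60) if nm=='fin' else (Y[...,1]<60)
        print(nm,np.percentile(Y[q],[3,50,97],axis=0).round(1).tolist())
command_gripper(0.0,40)
r.reach(U(-.03,0.0,.27),Q)
p,d,K,R,t=wrist('w1'); print(r.read_state()['time_s'],(-R.T@t).round(3),toU(-R.T@t).round(3))
E
```

```text
[[ 0.    -0.951 -0.31   0.08 ]
 [ 1.     0.    -0.001  0.001]
 [ 0.001 -0.31   0.951 -0.118]
 [ 0.     0.     0.     1.   ]]
hood [[-52.8, -48.9, 121.2], [-0.5, 11.6, 125.1], [51.4, 30.6, 128.4]]
fin [[-14.9, 96.5, 133.0], [-1.0, 102.0, 136.6], [13.5, 107.5, 139.7]]
3.1167 [0.45  0.017 0.388] [-0.11   0.002  0.388]
```

View pics/w1.png

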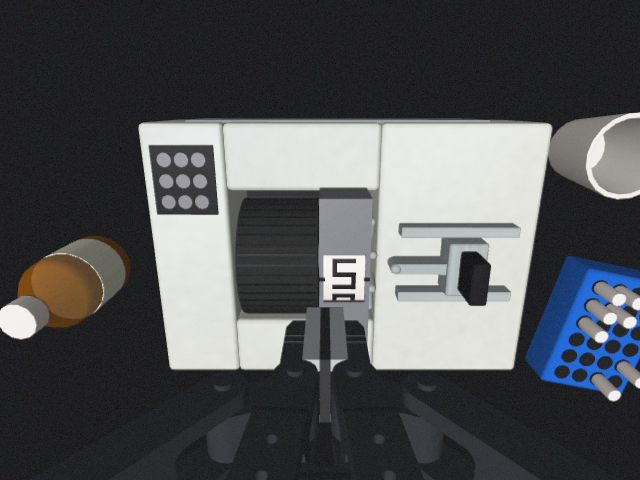

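The wrist view is seen from the back, so the unit's front is at the top of the picture. The "5" is at about (344,272), between the window marks at row 279, and the next number shows at the back edge. The fingertips are at (325,320). Next I'll rectify the window region.

```bash
python3 - <<'E'
from h import *
z=np.load('pics/w1.npz'); p,d,K,R,t=[z[k] for k in 'pdKRt']
a=ortho(p,K,R,t,.125,-60,60,-70,40,5); 
cv2.imwrite('pics/o1.png',cv2.resize(a,None,fx=1,fy=1)[:,:,::-1])
X=toU(cloud(d,K,R,t))*1000
q=(d>0)&(X[...,2]>121)&(X[...,2]<131)&(X[...,1]<60)&(X[...,1]>-80)&(abs(X[...,0])<70)&(np.mgrid[:480,:640][0]<305)
print('hood',np.percentile(X[q],[2,50,98],axis=0).round(1).tolist())
q=(d>0)&(X[...,2]>129)&(X[...,2]<150)&(X[...,1]>60)&(X[...,1]<130)&(abs(X[...,0])<40)
print('fin',np.percentile(X[q],[2,50,98],axis=0).round(1).tolist())
q=(d>0)&(X[...,1]<-15)&(X[...,1]>-50)&(X[...,2]>95)&(abs(X[...,0])<40)&(np.mgrid[:480,:640][0]<300)&(np.mgrid[:480,:640][1]<310)
P=X[q]; A=np.c_[2*P[:,0],2*P[:,2],np.ones(len(P))]; s=np.linalg.lstsq(A,(P[:,[0,2]]**2).sum(1),rcond=None)[0]
print('tread circle x,z,r',s[0],s[1],np.sqrt(s[2]+s[0]**2+s[1]**2),'zmax',np.percentile(P[:,2],99),P[:,1].min(),P[:,1].max())
E
```

```text
hood [[-55.5, -50.0, 121.1], [-29.3, 11.5, 125.5], [17.2, 31.1, 127.0]]
fin [[-15.7, 96.1, 129.6], [-2.5, 100.7, 136.2], [13.1, 107.5, 137.7]]
tread circle x,z,r -1.0724040138328175 77.44888048435536 43.54675253290533 zmax 121.95073468852603 -49.99857271303491 -15.009032928811592
```

View pics/o1.png

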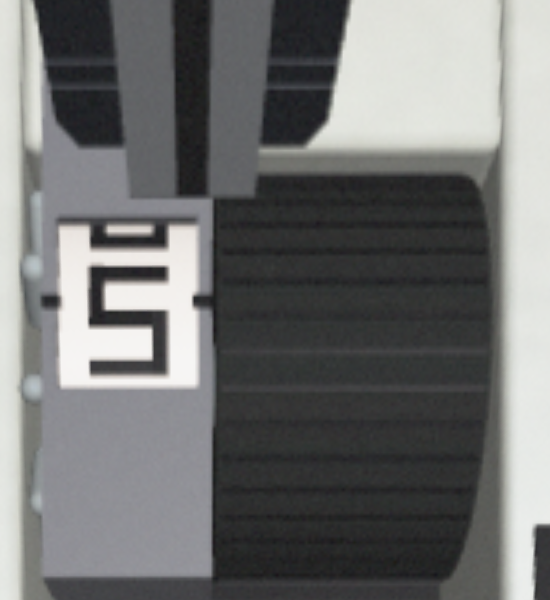

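```bash
cat >> h.py <<'E'
YT=-.034
def F(b=0,n=4):
    v=[]
    for _ in range(n): r.hold(.01); v.append(r.read_state()['contact_force'])
    return np.mean(v,0)-b
def press(x,target=11,zs=.128):
    "go above x, feel down, press to target; returns tip z command, bias"
    r.move_straight(U(x,YT,zs+.025),Q,speed=.12); r.hold(.15); b=F(0,8)
    hit=r.move_straight(U(x,YT,.106+.025),Q,speed=.012,max_force=3)
    z=r.read_state()['eef_pos'][2]-.025; f=F(b)
    print('hit',hit,'tip z',round(z,4),'F',f.round(2))
    if not hit: raise SystemExit('no contact')
    for _ in range(12):
        e=target-f[2]
        if abs(e)<1: break
        z-=np.clip(e/15e3*.7,-.0003,.0003); r.move_straight(U(x,YT,z+.025),Q,speed=.01); f=F(b)
    print('pressed z',round(z,4),'F',f.round(2)); return z,b
def stroke(x,dx,z,b,target=11,step=.002,log=True):
    "drag towards the front by dx keeping target force"
    n=int(np.ceil(dx/step)); L=[]; fm=0
    for i in range(n):
        x-=dx/n; r.move_straight(U(x,YT,z+.025),Q,speed=.03); f=F(b,2); fx=f[:2]@ux
        L.append((round(f[2],1),round(fx,1)))
        if f[2]>16: z+=.0004; print('!high',f)
        else: z-=np.clip((target-f[2])/15e3*.6,-.0003,.0003)
    print(L,'z',round(z,4)); return x,z
def lift(x,z): r.move_straight(U(x,YT,z+.025+.012),Q,speed=.08)
E
python3 - <<'E'
from h import *
r.move_straight(U(.013,YT,.17),Q,speed=.2)
z,b=press(.013,zs=.133); print(r.read_state()['time_s'])
x,z=stroke(.013,.010,z,b)
print(r.read_state()['time_s'],toU(r.read_state()['eef_pos']).round(4),x)
E
```

```text
hit True tip z 0.1191 F [-0.58  0.29  5.51]
pressed z 0.1176 F [-2.48 -0.8  10.14]
8.6917
[(np.float64(7.5), np.float64(2.3)), (np.float64(8.6), np.float64(2.8)), (np.float64(9.0), np.float64(2.9)), (np.float64(9.9), np.float64(3.8)), (np.float64(10.7), np.float64(3.0))] z 0.1172
10.025 [ 0.0054 -0.0342  0.1442] 0.002999999999999999
```

```bash
sed -i 's#(target-f\[2\])/15e3\*.6,-.0003,.0003#(target-f[2])/5e3*.6,-.0005,.0005#; s#e/15e3\*.7,-.0003,.0003#e/5e3*.7,-.0008,.0008#' h.py && python3 - <<'E'
from h import *
f=F(0,6); b=f-[0,0,10.5]; print('now',f)
e0=toU(r.read_state()['eef_pos'])
x,z=stroke(.003,.018,.1172,b)
e1=toU(r.read_state()['eef_pos']); print((e1-e0).round(4),e1.round(4)); lift(x,z)
r.move_straight(U(.07,0,.27),Q,speed=.3); r.hold(.2)
p,d,K,R,t=wrist('w2'); print(r.read_state()['time_s'],toU(-R.T@t).round(3))
a=ortho(p,K,R,t,.12,-30,30,-30,40,8); cv2.imwrite('pics/o2.png',a[:,:,::-1])
E
```

```text
now [ 3.14570261 -0.54596189 10.39874987]
[(np.float64(10.6), np.float64(-0.7)), (np.float64(10.7), np.float64(-0.1)), (np.float64(10.7), np.float64(-0.9)), (np.float64(10.6), np.float64(-0.9)), (np.float64(10.9), np.float64(-0.4)), (np.float64(10.8), np.float64(-0.9)), (np.float64(11.0), np.float64(-1.2)), (np.float64(10.3), np.float64(-0.7)), (np.float64(11.4), np.float64(-1.1))] z 0.117
[-0.0183  0.     -0.0005] [-0.0129 -0.0342  0.1437]
13.6667 [-0.01   0.001  0.387]
```

View pics/o2.png

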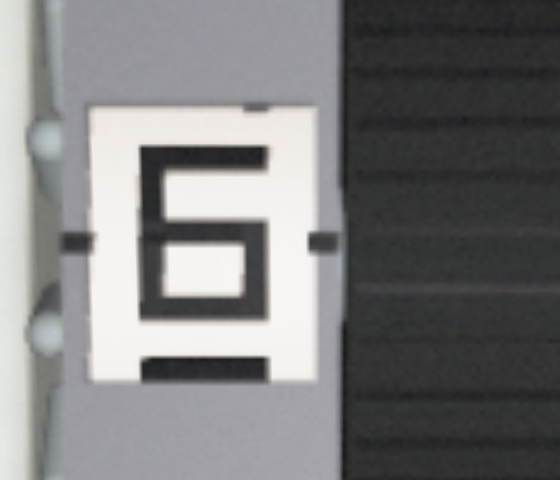

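The rectified view shows a 6 centred at row 233, against the marks at row 242. The drum is therefore about 0.025 rad short of 6 and needs about 29 mm more tread.

```bash
python3 - <<'E'
from h import *
r.move_straight(U(.015,YT,.16),Q,speed=.25)
z,b=press(.015,zs=.128); e0=toU(r.read_state()['eef_pos'])
x,z=stroke(.015,.030,z,b)
e1=toU(r.read_state()['eef_pos']); print((e1-e0).round(4),e1.round(4)); lift(x,z)
r.move_straight(U(.08,0,.27),Q,speed=.3); r.hold(.2)
p,d,K,R,t=wrist('w3'); print(r.read_state()['time_s'],toU(-R.T@t).round(3))
a=ortho(p,K,R,t,.12,-30,30,-30,40,8); cv2.imwrite('pics/o3.png',a[:,:,::-1])
E
```

```text
hit True tip z 0.1188 F [-0.25 -0.76  4.88]
pressed z 0.1168 F [-1.66 -0.65 10.05]
[(np.float64(7.5), np.float64(2.1)), (np.float64(9.0), np.float64(3.8)), (np.float64(10.4), np.float64(4.1)), (np.float64(11.9), np.float64(3.8)), (np.float64(12.0), np.float64(3.5)), (np.float64(12.2), np.float64(3.4)), (np.float64(12.1), np.float64(2.8)), (np.float64(12.0), np.float64(3.5)), (np.float64(11.1), np.float64(2.4)), (np.float64(11.4), np.float64(3.3)), (np.float64(11.1), np.float64(2.6)), (np.float64(10.9), np.float64(3.3)), (np.float64(11.0), np.float64(2.7)), (np.float64(10.6), np.float64(2.1)), (np.float64(9.7), np.float64(1.9))] z 0.1165
[-0.0284 -0.      0.0005] [-0.0128 -0.0342  0.1437]
22.1083 [-0.     0.001  0.387]
```

View pics/o3.png

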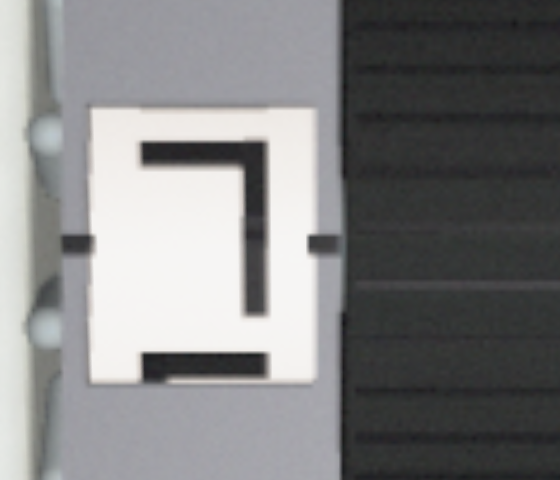

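The 7 is centred at row 229 against the marks at row 243, about 1.7 mm or 0.04 rad short. That's well inside the 0.15 rad the bolt can pull true. Next is the catch, pushed in small steps with the force watched.

```bash
python3 - <<'E'
from h import *
zt=.121+.025; x=-.001
r.move_straight(U(x,.140,.20),Q,speed=.25); r.move_straight(U(x,.140,zt),Q,speed=.12)
r.hold(.15); b=F(0,8)
hit=r.move_straight(U(x,.098,zt),Q,speed=.03,max_force=2)
y=toU(r.read_state()['eef_pos'])[1]; print('hit',hit,y,F(b).round(2)); L=[]
if not hit: raise SystemExit
c=y
for i in range(40):
    c-=.001; r.move_straight(U(x,c,zt),Q,speed=.03); f=F(b,2); e=toU(r.read_state()['eef_pos'])
    L.append((round(e[1]*1e3,1),round(float(f[:2]@uy),1),round(f[2],1)))
    if f[:2]@uy>10.5: break
print(*L,r.read_state()['time_s'])
E
```

```text
hit True 0.11928756815860518 [ 0.7  -0.17  0.01]
(np.float64(118.3), 0.4, np.float64(0.1)) (np.float64(117.5), 2.2, np.float64(-1.6)) (np.float64(116.3), 2.3, np.float64(-1.4)) (np.float64(115.2), 1.8, np.float64(-1.1)) (np.float64(114.2), 2.0, np.float64(-1.1)) (np.float64(113.2), 1.9, np.float64(-1.2)) (np.float64(112.2), 1.7, np.float64(-0.8)) (np.float64(111.2), 1.8, np.float64(-1.2)) (np.float64(110.2), 2.1, np.float64(-0.7)) (np.float64(109.2), 2.2, np.float64(-0.9)) (np.float64(108.2), 2.0, np.float64(-0.5)) (np.float64(107.2), 1.8, np.float64(0.1)) (np.float64(106.2), 1.9, np.float64(-1.0)) (np.float64(105.2), 2.2, np.float64(-1.0)) (np.float64(104.3), 2.8, np.float64(-0.8)) (np.float64(104.1), 5.9, np.float64(-1.1)) (np.float64(103.9), 9.5, np.float64(-1.2)) (np.float64(103.7), 12.5, np.float64(-1.0)) 29.4
```

```bash
python3 - <<'E'
from h import *
r.move_straight(U(-.001,.125,.146),Q,speed=.1); r.move_straight(U(-.001,.135,.2),Q,speed=.15)
r.move_straight(U(.08,.035,.27),Q,speed=.3); r.hold(.2)
p,d,K,R,t=wrist('w4'); print(r.read_state()['time_s'],toU(-R.T@t).round(3))
X=toU(cloud(d,K,R,t))*1000
q=(d>0)&(X[...,2]>129)&(X[...,2]<150)&(X[...,1]>55)&(X[...,1]<130)&(abs(X[...,0])<40)
print('fin',np.percentile(X[q],[2,50,98],axis=0).round(1).tolist())
a=ortho(p,K,R,t,.12,-35,35,-15,115,6); cv2.imwrite('pics/o4.png',a[:,:,::-1])
E
```

```text
31.1917 [-0.     0.037  0.388]
fin [[-14.8, 79.5, 130.9], [-1.0, 84.8, 136.4], [13.3, 91.0, 138.0]]
```

View pics/o4.png

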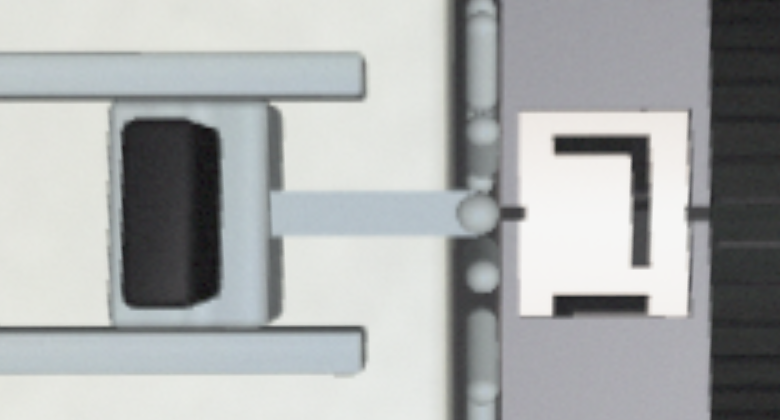

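```bash
python3 - <<'E'
from h import *
s=r.read_state(); print(s['time_s'],s['contact_force'].round(2)); r.finish_job()
E
```

```text
31.1917 [-0.25 -0.46 -0.25]
the job is handed in; nothing more can be done
```

The 7 is in the window and the catch is fully home, so the drum is locked on it. I handed the job in at 31.2 s with the arm clear.

- **Drum:** I rolled it from about 5 to 7 in two fingertip pulls towards the front. The measured press was about 7.5 to 12.2 N, and the tread top turned out about 4 mm higher than nominal.
- **Catch:** I pushed the fin home with about 2 N while it slid, rising to 12.5 N at the stop. The last picture shows the fin moved about 17 mm and the bolt nose between two pegs. A peg strike would have stopped it about 6 mm before home, so this is the real stop.
- **Disagreement:** The bolt did not pull the drum exactly true. The 7 still stands about 2 mm (0.04 rad) towards the back of the window's middle. That is within the bolt's 0.15 rad, and I did not trim it after locking.
- **Catch travel:** The push distance alone suggested about 14 mm, against 17 mm from the pictures. I put this down to the finger first touching the fin 1 to 3 mm before I logged contact.
- **Other objects:** I planned every move clear of the bottle, cup and rack and saw no unexpected force. I took no final picture to confirm they hadn't moved.

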